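Set a nozzle holder against the dial indicator under a hand press and log it

TASK

Stand the black nozzle holder on the hand press's steel plate, centred left to right under the ram, with its nozzle stub pointing out of the press's front and its flat back square against the dial indicator's plunger, so that the plunger stays pushed in by about 4 mm of its 10 and is never rammed against its end stop. With the holder standing there on its own, go to the grey readout box: press the largest key all the way down and let it come up, then do the same with the smallest key. Do not press the middle-sized key, and leave the filter cup, the glass jar and the spanner where they are.

Things in the scene. Friction and masses are not known exactly. Their poses are not given: they have to be found in the camera images.
- holder: Black nozzle holder, loose, about 0.8 kg: block 46 x 46 x 50 mm (x, y, z), a spud 20 to 26 mm thick on top (70 mm tall in all), a 20 mm round stub at 28 mm height sticking 24 mm out of the front (-x). Origin: centre of the block's underside; z up, +x out of its flat back. It starts on the bench, to the right of the press.
- holder_stub (a point): The end of the nozzle holder's stub: 47 mm in front (-x) of the holder's axis, 28 mm above its underside.
- press: Fixed hand press. Origin: on the ram's axis, at the underside (bench level) of its 15 mm steel plate; +x from its open front to its rear, +y to the column, z up. Plate: x -125 to 125, y -85 to 190 mm. Column (44 mm, collars 76 mm) at y 150 mm. The head overhangs the plate: x -28 to 28, y -35 to 190, 220 to 305 mm above the bench. Spoked wheel, 200 mm, behind the head at x 55, y 85, z 265 mm.
- ram_tip (a point): Lower end of the ram (20 mm diameter), 185 mm above the bench; a 32 mm collar surrounds it from 203 mm up. A tool held upright above the plate here hits the head; one leaning back towards the press's front by 30 to 45 degrees passes beneath.
- indicator: Brass dial indicator on the press's plate behind the ram. Origin: centre of its magnetic base's underside (45 x 40 mm, fixed), on the plate; axes as the press's. The gauge above (58 mm dial face up, top 39 mm above the plate; 9 mm stem to -x, 30 mm above the plate) is clamped stiffly on the base, up to 6 mm farther forward or back each time: free plunger tip 60 to 72 mm to -x of the origin.
- plunger_mid (a point): Where the free plunger tip would be with the gauge clamped midway (66 mm to -x of the indicator's origin, 30 mm up); the real tip is up to 6 mm before or behind it: find it by touch or sight. Plunger: 6 mm rod, 8 mm ball end, slides back 10 mm; 0.5 N at first touch, 0.3 N more per mm, stop at 3.5 N. Needle: points at the plunger when free, turns clockwise from above, one mark per mm.
- readout: The grey readout box, fixed on the bench, 170 x 75 x 30 mm (x, y, z). Origin: centre of its underside. Three white round keys in black round housings stand in a row on top of it along its x axis, 50 mm apart, in any order.
- key_large (a joint): Travel of the largest key (34 mm diameter): 0 up, 0.006 m fully down; it takes about 4.5 N and springs back.
- key_large_top (a point): Centre of the top of the largest key, 48 mm above the bench when up; its housing stands 12 mm above the box, flush with the key when it is fully down.
- key_middle (a joint): Travel of the middle-sized key (24 mm diameter), as above.
- key_middle_top (a point): Centre of the top of the middle-sized key.
- key_small (a joint): Travel of the smallest key (16 mm diameter), as above.
- key_small_top (a point): Centre of the top of the smallest key.
- filter_cup: Sky-blue open filter cup, 68 mm in diameter, 75 mm tall, loose on the bench. Origin: centre of its underside.
- jar: Squat closed glass jar, 68 mm in diameter, 70 mm tall, standing loose on the press's plate near its front left corner. Origin: centre of its underside.
- spanner: A steel spanner lying on the bench on the robot's left. Origin: under its middle.
There are look-alikes about, which are no part of the job. What is shaped like the holder but orange is not meant.

How it is judged:
On the way, in this order (a step that is already met when the one before it is completed fails the run):
1. the nozzle holder stands on the plate under the ram, stub to the front, released, with the plunger pushed in (y of holder in the frame of press between -0.006 and 0.006 m and z of holder in the frame of press between 0.0125 and 0.0175 m and angle between holder's own z axis and vertical below 0.05 rad and angle between the x axis of holder and the x axis of press, either way round below 0.12 rad and x of holder_stub in the frame of press below -0.02 m and contact force between holder and indicator between 0.9 and 2.8 N and contact force between the fingers and holder below 0.1 N and linear speed of holder below 0.01 m/s), for 0.3 s.
2. the largest key is pressed down, the others are up (value of joint key_large above 0.0045 m and value of joint each of key_middle, key_small below 0.0015 m), for 0.05 s.
3. the smallest key is pressed down, the others are up (value of joint key_small above 0.0045 m and value of joint each of key_middle, key_large below 0.0015 m), for 0.05 s.
At the end, for the whole second after the job is handed in: Holder upright on the plate, released, at rest, within 6 mm of the ram axis sideways, square to the press within 7 degrees, stub to the front, its back touching the plunger, loading it by 0.9 to 2.8 N (about 1.5 to 6.5 mm); largest, then smallest key pressed, one at a time; all keys up (all of step 1 and value of joint each of key_large, key_middle, key_small below 0.0015 m).
It fails at once if the holder is driven hard against the indicator (over 6 N; the plunger meets its end stop at about 3.5 N) (contact force between holder and indicator above 6 N).
It fails at once if the middle-sized key is pressed (value of joint key_middle above 0.003 m).
It fails at once if the filter cup is moved by more than 15 mm or tipped (distance of filter_cup from where it was at the start of the episode above 0.015 m or angle between filter_cup's own z axis and vertical above 0.3 rad).
It fails at once if the jar is moved by more than 15 mm or tipped (distance of jar from where it was at the start of the episode above 0.015 m or angle between jar's own z axis and vertical above 0.3 rad).
It fails at once if the spanner is moved by more than 20 mm (distance of spanner from where it was at the start of the episode above 0.02 m).
It also fails if it takes over 64 s, if anything falls off the work surface, if the arm or the gripper's body presses on something with over 40 N, if the wrist force passes 120 N, or if a joint passes its speed limit or range.

ROBOT

A 6-joint arm with a two-finger parallel gripper is mounted at the origin on the work surface. World frame = base frame: x ahead of the robot, y to its left, z up, the work surface at z = 0. Lengths are in m, angles in rad, forces in N, time in s.
With the tool pointing down it reaches from about 0.225 to 0.725 m from the base axis. Payload 3.1 kg.
Tool frame: the origin (TCP) lies midway between the tips of the shut fingers; the grasp point (between the pads) lies 19 mm behind it (robot.grasp_offset is the distance from the TCP to the grasp point, in m); z points along the fingers, y is the line along which they close (so a half turn about z gives the same grasp; the last joint's range is limited). The gripper opens to 85 mm and grips with 20 to 120 N. Pads are 22 mm wide; open, the fingers measure 114 mm over their backs; the gripper's body (76 mm by 85 mm) begins 54 mm behind the grasp point. The pads swing forward as they close: fully open they stand 13 mm farther back than shut.
Start: joints at [1.205, 0.048, 0.099, 1.622, 0, 1.443], TCP at [0.124, 0.51, 0.231] pointing down, gripper open.
Joint ranges: [-2.91, 2.91], [-0.99, 1.94], [-1.21, 1.42], [-2.12, 2.29], [-1.49, 1.47], [-3.14, 3.14]. Speed limits (rad/s): [2.79, 2.79, 3.14, 3.14, 3.14, 3.14].

INTERFACE

Orientations are given as a unit quaternion [x, y, z, w].
In Python, from plant import robot gives the robot as it stands.
- The arm moves only by the shell command python3 -m pendant 'ROWS'. ROWS is JSON, a list that holds one entry, the list of rows, each a list of 5 numbers: the closure, from 0 (fully open) to 1 (shut), then the shift along the world's x, y, z each as a share of 0.08 m, from -1 to 1, then the turn about the world's z as a share of 90 degrees, from -1 to 1. A call has 1 to 8 rows; each row is the pose to reach, as a shift and turn from the pose commanded when the call began; what a row does not reach only later rows make up. A row lasts 1/12 s, in which the tool goes at most 41.7 mm and 7.16 degrees, less where a joint would pass 70% of its speed; a pose out of reach is approached as far as the arm can. A call with a number of a shift or a turn outside -1 to 1 is refused whole. A call with a gripper value outside its range is refused whole. The fingers move at their own pace and stop on an object; the grip force is fixed at half the most. Time passes only in rows, so rows that repeat a pose let the fingers close. It gives the time, the measured TCP pose, the force, the opening and the grip force at its end, in the units of the state.
- robot.get_obs(): the state, without advancing time (a new reading comes with each control period).
- robot.read_camera(name): name is "scene" or "side" or "wrist"; returns (picture, depth): 420x560x3 uint8, blue, green, red; 420x560 float32, m along the optical axis (not along the pixel's ray), 0 where there is no reading.
- robot.camera_info(name): a dict with "mtx" (3x3 intrinsics, pixels), "pose" (4x4, takes a point from camera to world coordinates). Camera axes: x right, y down, z forward; pixel columns grow to the right and rows downward; lengths in m; the calibration is good to about 2 mm. A picture is of the moment at which its call begins: read the wrist's pose just before it. camera_info takes no time and is no camera call; for the wrist camera it gives the pose at the moment of the call.
- robot.sign_off(): hands the job in; it is judged then, once.
The state is a dict: "clock": time; "joint_pos": joint angles; "qd": joint speeds; "effort": joint torques, N m; "position": TCP position; "orientation": TCP orientation; "wrist_force": force on the tool from outside, world axes, zero at the start; "wrist_torque": the same for the moment, N m; "grip_width": finger opening in m; "grip_force": force on a finger pad.
Only numpy, scipy, OpenCV 4.12 (cv2) and the standard library are available. Lean on these libraries where they do the work, as an engineer would, in place of code of your own. Each camera call takes 0.05 s, during which the arm holds its last target. There are 200 camera calls.

## Working session

There is one attempt and no reset: what is moved stays moved. The work goes in short steps, Python scripts to look and compute and a shell command to move; the robot and the scene stay as the last step left them, time stands still between calls to the robot, and variables do not carry over. Pictures are saved under pics/ and viewed, at most 10 in all, crops included, and the job is handed in when it is done.

```bash
ls; mkdir -p pics; python3 - <<'E'
from plant import robot
import cv2,numpy as np
for n in("scene","side"):
    i,d=robot.read_camera(n); np.savez(f"{n}0.npz",i=i,d=d,K=robot.camera_info(n)["mtx"],P=robot.camera_info(n)["pose"])
    cv2.imwrite(f"pics/{n}0.png",i)
    print(n,robot.camera_info(n)["pose"].round(3).tolist(),robot.camera_info(n)["mtx"])
o=robot.get_obs();print(o["clock"],o["position"],o["orientation"],o["grip_width"],robot.grasp_offset)
E
```

```text
pics
scene [[-0.674, 0.545, -0.498, 1.174], [0.738, 0.509, -0.443, 0.626], [0.012, -0.666, -0.745, 1.107], [0.0, 0.0, 0.0, 1.0]] [[486.37332229   0.         276.94230268]
 [  0.         486.37332229 204.21409097]
 [  0.           0.           1.        ]]
side [[0.958, -0.195, 0.209, 0.306], [-0.286, -0.643, 0.711, -0.776], [-0.004, -0.741, -0.672, 0.899], [0.0, 0.0, 0.0, 1.0]] [[438.77235945   0.         280.72665065]
 [  0.         438.77235945 212.6607904 ]
 [  0.           0.           1.        ]]
0.1 [0.12348891 0.50971072 0.2302384 ] [ 1.18626492e-01  9.92938379e-01 -1.03044771e-03 -2.63793232e-04] 0.08556728769231592 0.0187
```

View pics/scene0.png

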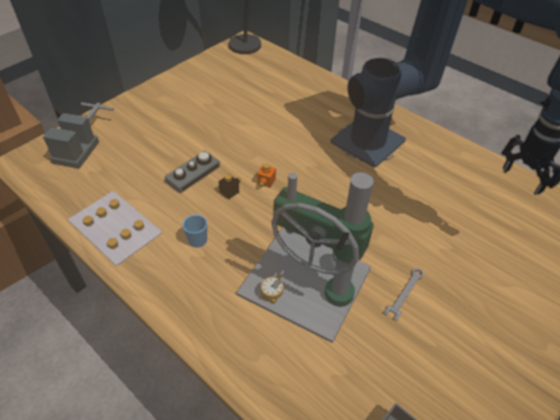

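View pics/side0.png

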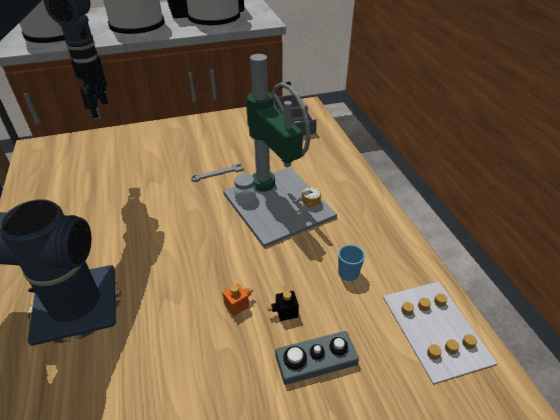

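The black holder is at scene (229,186) / side (285,305), with a stub pointing to image-left in the side view. The orange look-alike is at scene (266,175) / side (236,299). The black one is the one meant, by colour. The readout keys are at side (295,356), (317,351) and (339,344). The press, with the indicator at side (311,197) and the jar at (244,184), is farther back. Next I'll enlarge a crop to confirm, and measure.

```bash
cat > h.py <<'E'
import numpy as np,cv2
def load(f):
    z=np.load(f); return z["i"],z["d"],z["K"],z["P"]
def cloud(d,K,P):
    v,u=np.mgrid[:d.shape[0],:d.shape[1]]
    c=np.stack([(u-K[0,2])/K[0,0]*d,(v-K[1,2])/K[1,1]*d,d],-1)
    return c@P[:3,:3].T+P[:3,3]
def ray(px,K,P,z):
    r=P[:3,:3]@np.array([(px[0]-K[0,2])/K[0,0],(px[1]-K[1,2])/K[1,1],1]); return P[:3,3]+r*(z-P[2,3])/r[2]
def proj(p,K,P):
    c=P[:3,:3].T@(np.array(p)-P[:3,3]); return (K@(c/c[2]))[:2]
def tri(px1,K1,P1,px2,K2,P2):
    D=[];O=[]
    for px,K,P in((px1,K1,P1),(px2,K2,P2)):
        r=P[:3,:3]@np.array([(px[0]-K[0,2])/K[0,0],(px[1]-K[1,2])/K[1,1],1]);D.append(r/np.linalg.norm(r));O.append(P[:3,3])
    A=sum(np.eye(3)-np.outer(r,r) for r in D);b=sum((np.eye(3)-np.outer(r,r))@o for r,o in zip(D,O))
    return np.linalg.solve(A,b)
E
python3 - <<'E'
from h import *
a=load("scene0.npz");b=load("side0.npz")
c1=cv2.resize(a[0][140:240,160:290],(520,400),interpolation=cv2.INTER_CUBIC)[:, :390]
c2=cv2.resize(b[0][280:380,215:365],None,fx=2.65,fy=2.65,interpolation=cv2.INTER_CUBIC)
c3=cv2.resize(b[0][155:245,215:345],None,fx=3,fy=3,interpolation=cv2.INTER_CUBIC)
h=600;cv=np.zeros((600,800,3),np.uint8);cv[:265,:397]=c2[:265,:397];cv[270:540,:390]=c3
cv[:400,400:790]=c1;cv2.imwrite("pics/crop0.png",cv)
for n,(i,d,K,P) in(("scene",a),("side",b)):
    X=cloud(d,K,P);hsv=cv2.cvtColor(i,cv2.COLOR_BGR2HSV)
    pl=(abs(X[...,2]-.015)<.006)&(hsv[...,1]<70)&(X[...,1]>-.2)
    l,lab,st,ce=cv2.connectedComponentsWithStats(pl.astype(np.uint8))
    k=1+np.argmax(st[1:,4]);p=X[lab==k][:,:2].astype(np.float32)
    r=cv2.minAreaRect(p);print(n,"plate",r,cv2.boxPoints(r).round(3).tolist(),np.median(X[lab==k][:,2]))
    # objects 0.02..0.1 high, on bench x,y region
    m=((X[...,2]>.02)&(X[...,2]<.11)&(X[...,0]>.1)&(d>0)).astype(np.uint8)
    l,lab,st,ce=cv2.connectedComponentsWithStats(m)
    for k in range(1,l):
        if st[k,4]>40:
            q=X[lab==k];r=cv2.minAreaRect(q[:,:2].astype(np.float32));print(ce[k].round(),st[k,4],np.round(r[0],3),np.round(r[1],3),round(r[2],1),"zmax",q[:,2].max().round(3))
E
```

```text
scene plate ((0.5909180641174316, 0.20883707702159882), (0.2528228759765625, 0.27620574831962585), 13.543484687805176) [[0.4359999895095825, 0.31299999356269836], [0.5, 0.04500000178813934], [0.7459999918937683, 0.10400000214576721], [0.6809999942779541, 0.37299999594688416]] 0.013845024042832721
[99. 34.] 2398 [ 0.323 -1.363] [0.226 0.829] 16.2 zmax 0.11
[ 3. 95.] 151 [ 0.758 -1.075] [0.019 0.04 ] 88.8 zmax 0.103
[ 74. 139.] 1514 [ 0.672 -0.71 ] [0.266 0.121] 28.0 zmax 0.11
[191. 170.] 959 [ 0.527 -0.315] [0.085 0.174] 89.4 zmax 0.056
[265. 174.] 299 [ 0.398 -0.117] [0.072 0.05 ] 27.0 zmax 0.072
[229. 184.] 307 [ 0.491 -0.174] [0.047 0.07 ] 85.9 zmax 0.074
[113. 202.] 58 [ 0.777 -0.382] [0.032 0.025] 56.5 zmax 0.03
[100. 211.] 59 [ 0.822 -0.38 ] [0.025 0.026] 47.7 zmax 0.03
[195. 229.] 565 [ 0.692 -0.106] [0.068 0.066] 50.5 zmax 0.079
[ 87. 219.] 58 [ 0.868 -0.381] [0.026 0.026] 16.0 zmax 0.031
[138. 224.] 61 [ 0.778 -0.261] [0.03  0.025] 31.2 zmax 0.033
[125. 232.] 62 [ 0.824 -0.26 ] [0.027 0.025] 56.0 zmax 0.029
[111. 242.] 72 [ 0.867 -0.26 ] [0.031 0.024] 55.5 zmax 0.029
[332. 26
[... 990 characters left out ...]
3 0.078] 37.3 zmax 0.11
[310. 196.] 334 [0.671 0.201] [0.104 0.089] 79.0 zmax 0.063
[350. 260.] 703 [ 0.687 -0.106] [0.066 0.066] 10.1 zmax 0.079
[236. 297.] 528 [ 0.394 -0.12 ] [0.071 0.049] 21.8 zmax 0.075
[285. 304.] 541 [ 0.484 -0.175] [0.049 0.07 ] 88.5 zmax 0.074
[441. 298.] 97 [ 0.863 -0.261] [0.028 0.027] 37.3 zmax 0.031
[424. 302.] 103 [ 0.819 -0.26 ] [0.029 0.026] 32.6 zmax 0.03
[407. 307.] 104 [ 0.774 -0.261] [0.026 0.028] 81.6 zmax 0.031
[316. 355.] 2576 [ 0.52  -0.316] [0.078 0.17 ] 89.6 zmax 0.057
[470. 340.] 130 [ 0.862 -0.381] [0.028 0.027] 81.0 zmax 0.03
[452. 345.] 130 [ 0.819 -0.381] [0.028 0.027] 17.5 zmax 0.03
[434. 350.] 133 [ 0.772 -0.38 ] [0.028 0.026] 62.8 zmax 0.031
```

View pics/crop0.png

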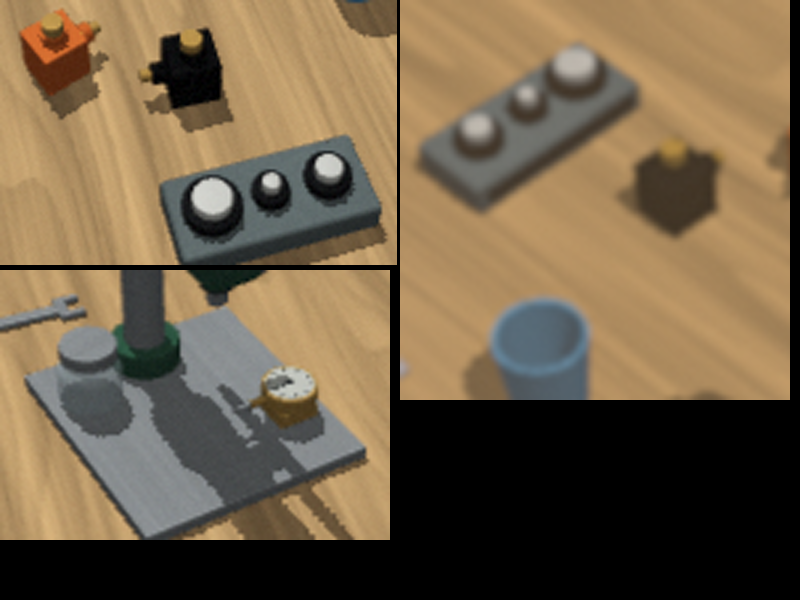

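The crop confirms the black holder, with its stub pointing towards the robot (world -x). On the readout, the large key is at low x, the small key is in the middle, and the middle-sized key is at the far x end. The pendant cannot tilt the tool, so I'll measure the arm's silhouette above the TCP. That tells me whether to carry the holder under the head or push it in.

```bash
python3 - <<'E'
from h import *
a=load("scene0.npz");b=load("side0.npz")
ang=2*np.arctan2(.99294,.11863) # tool x axis dir approx
for n,(i,d,K,P) in(("scene",a),("side",b)):
    X=cloud(d,K,P); r=X-np.array([.1235,.5097,0])
    m=(np.hypot(r[...,0],r[...,1])<.2)&(X[...,2]>.1)&(d>0)
    q=r[m]
    for z in np.arange(.2,.75,.03):
        s=q[abs(q[:,2]-z)<.015]
        if len(s)>3: print(n,round(z-.23,2),len(s),"x",s[:,0].min().round(3),s[:,0].max().round(3),"y",s[:,1].min().round(3),s[:,1].max().round(3),"rad",np.median(np.hypot(s[:,0],s[:,1])).round(3))
    # head of press
    Q=X-np.array([.601,.158,0]);px=Q[...,0]*.973+Q[...,1]*.232;py=-.232*Q[...,0]+.973*Q[...,1]
    m=(abs(px)<.15)&(abs(py)<.25)&(X[...,2]>.018)&(X[...,2]<.07)&(d>0)
    k=m&(px>.03)&(abs(py)<.06); print("ind",np.c_[px[k],py[k]].min(0),np.c_[px[k],py[k]].max(0))
    k=m&(px<-.03)&(py>0); print("jar",np.c_[px[k],py[k]].min(0),np.c_[px[k],py[k]].max(0))
    k=(abs(px)<.03)&(abs(py)<.05)&(X[...,2]>.15)&(X[...,2]<.2);print("ram",np.c_[px[k],py[k]].mean(0) if k.any() else None)
i,d,K,P=b
cr=cv2.resize(i[0:130,20:150],None,fx=4,fy=4,interpolation=cv2.INTER_CUBIC)
i=a[0]
cr2=cv2.resize(i[0:200,440:560],(312,520),interpolation=cv2.INTER_CUBIC)
cr3=cr[:, :480]
cv2.imwrite("pics/arm0.png",np.hstack([cr3,cr2]))
E
```

```text
scene 0.0 9 x -0.021 0.021 y -0.046 0.046 rad 0.046
scene 0.03 141 x -0.02 0.026 y -0.058 0.054 rad 0.049
scene 0.06 336 x -0.024 0.033 y -0.076 0.072 rad 0.053
scene 0.09 553 x -0.024 0.032 y -0.075 0.07 rad 0.035
scene 0.12 382 x -0.024 0.041 y -0.071 0.062 rad 0.039
scene 0.15 402 x 0.002 0.044 y -0.038 0.036 rad 0.038
scene 0.18 406 x -0.001 0.041 y -0.039 0.031 rad 0.035
scene 0.21 292 x 0.001 0.04 y -0.037 0.022 rad 0.036
scene 0.24 283 x 0.006 0.04 y -0.043 0.013 rad 0.036
scene 0.27 220 x 0.007 0.038 y -0.044 -0.001 rad 0.036
scene 0.3 151 x 0.015 0.035 y -0.052 -0.019 rad 0.045
scene 0.33 125 x 0.022 0.034 y -0.052 -0.029 rad 0.052
scene 0.36 17 x -0.025 0.029 y -0.19 -0.044 rad 0.054
scene 0.39 607 x -0.024 0.028 y -0.199 -0.063 rad 0.144
scene 0.42 681 x -0.02 0.02 y -0.197 -0.074 rad 0.122
scene 0.45 97 x -0.001 0.013 y -0.133 -0.09 rad 0.105
ind [ 0.03081446 -0.05924187] [0.12638325 0.05910504]
jar [-0.11565621  0.00164662] [-0.03008196  0.18927733]
ram [0.00848013 0.00171878]
side 0.03 147 x -0.022 0.023 y -0.057 0.048 rad 0.048
side 0.06 162 x -0.028 0.029 y -0.077 0.068 rad 0.053
side 0.09 252 x -0.028 0.03 y -0.076 0.071 rad 0.049
side 0.12 227 x -0.033 0.035 y -0.073 0.026 rad 0.037
side 0.15 307 x -0.035 0.038 y -0.043 0.0 rad 0.037
side 0.18 331 x -0.034 0.038 y -0.042 0.019 rad 0.034
side 0.21 300 x -0.034 0.036 y -0.038 0.003 rad 0.033
side 0.24 329 x -0.034 0.036 y -0.043 0.015 rad 0.034
side 0.27 352 x -0.033 0.037 y -0.043 0.02 rad 0.034
side 0.3 467 x -0.051 0.052 y -0.052 0.027 rad 0.043
side 0.33 366 x -0.05 0.05 y -0.053 0.012 rad 0.045
side 0.39 5 x -0.026 -0.022 y -0.197 -0.187 rad 0.193
ind [ 0.03149301 -0.05829973] [0.12060143 0.05742738]
jar [-0.12645156  0.00116796] [-0.03057545  0.18783779]
ram [-0.00391319 -0.00535752]
```

View pics/arm0.png

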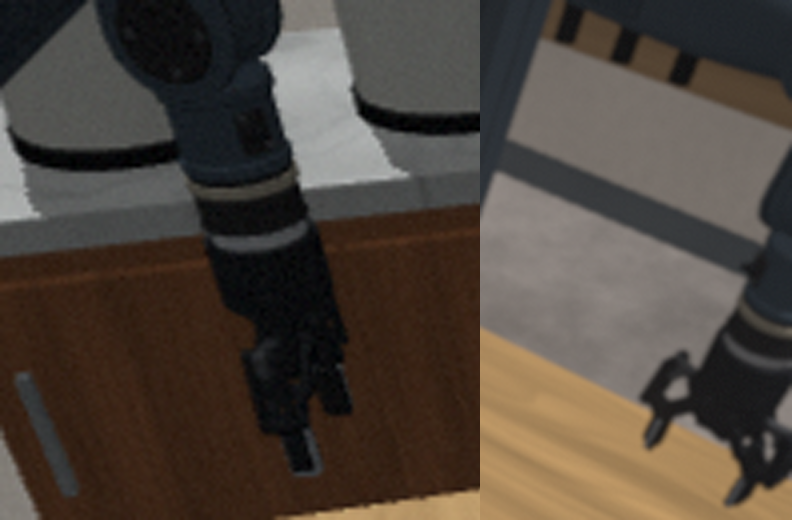

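The tool is a cylinder of about 38 mm radius up to 0.28 m above the TCP. Upright, it has to stay about 70 mm in front of the ram axis. My plan is to set the holder on the plate in front of the head, then push its stub end in with a half-open finger's back. First I'll move above the holder.

```bash
python3 -m pendant '[[[0,1,-1,0,0.065],[0,1,-1,0,0.13],[0,1,-1,0,0.13]]]' ; python3 -m pendant '[[[0,1,-1,0,0],[0,1,-1,0,0],[0,1,-1,0,0]]]'; python3 -m pendant '[[[0,0.7,-1,0,0],[0,0.7,-1,0,0],[0,0.7,-1,0,0]]]'; python3 -m pendant '[[[0,0.5,-1,0,0],[0,0.5,-1,0,0],[0,0.5,-1,0,0]]]'; python3 -m pendant '[[[0,0.25,-1,0,0],[0,0.25,-1,0,0],[0,0.25,-1,0,0]]]'
```

```text
clock: 0.35
position: [0.2045, 0.4283, 0.2305]
orientation: [0.015, 1.0, -0.001, 0.0]
wrist_force: [0.2, 0.2, -0.2]
grip_width: 0.0854
grip_force: 0.0
clock: 0.6
position: [0.2851, 0.3478, 0.2308]
orientation: [0.017, 1.0, -0.001, 0.0]
wrist_force: [1.5, 0.1, -0.6]
grip_width: 0.0856
grip_force: 0.0
clock: 0.85
position: [0.3417, 0.2664, 0.2307]
orientation: [0.019, 1.0, -0.001, 0.0]
wrist_force: [-0.3, 1.4, -1.1]
grip_width: 0.0857
grip_force: 0.0
clock: 1.1
position: [0.3817, 0.1853, 0.2307]
orientation: [0.02, 1.0, -0.002, 0.0]
wrist_force: [0.4, 0.3, 0.4]
grip_width: 0.0854
grip_force: 0.0
clock: 1.35
position: [0.401, 0.1044, 0.2307]
orientation: [0.021, 1.0, -0.002, 0.0]
wrist_force: [0.5, 1.2, 0.2]
grip_width: 0.0854
grip_force: 0.0
```

```bash
cat > snap.py <<'E'
import sys,cv2,numpy as np
from plant import robot
n=sys.argv[1]; c=robot.camera_info("wrist"); i,d=robot.read_camera("wrist")
np.savez(n+".npz",i=i,d=d,K=c["mtx"],P=c["pose"]);cv2.imwrite(f"pics/{n}.png",i);print(c["pose"].round(3).tolist())
E
python3 snap.py w1; python3 -m pendant '[[[0,0.25,-1,0,0],[0,0.25,-1,0,0],[0,0.25,-1,0,0]]]'; python3 -m pendant '[[[0,0,-1,0,0],[0,0,-1,0,0],[0,0,-1,0,0]]]';python3 -m pendant '[[[0,0,-0.9,0,0],[0,0,-0.9,0,0],[0,0,-0.9,0,0]]]'; python3 snap.py w2;  python3 -m pendant '[[[0,0.5,-0.5,0,0],[0,0.5,-0.5,0,0],[0,0.5,-0.5,0,0],[0,0.5,-0.5,0,0]]]'; python3 snap.py w3
python3 - <<'E'
from h import *
cv2.imwrite("pics/w123.png",np.hstack([cv2.resize(load(n+".npz")[0],(400,300)) for n in("w2","w3")]))
E
```

```text
[[0.044, 0.95, 0.31, 0.32], [0.999, -0.041, -0.017, 0.108], [-0.003, 0.31, -0.951, 0.373], [0.0, 0.0, 0.0, 1.0]]
clock: 1.65
position: [0.4208, 0.026, 0.2307]
orientation: [0.02, 1.0, -0.002, 0.0]
wrist_force: [0.2, 0.2, -0.3]
grip_width: 0.0854
grip_force: 0.0
clock: 1.9
position: [0.4197, -0.0537, 0.2307]
orientation: [0.02, 1.0, -0.001, -0.0]
wrist_force: [0.2, -0.2, -0.4]
grip_width: 0.0855
grip_force: 0.0
clock: 2.15
position: [0.42, -0.1243, 0.2306]
orientation: [0.019, 1.0, -0.001, -0.0]
wrist_force: [-0.1, 0.6, 0.3]
grip_width: 0.0855
grip_force: 0.0
[[0.039, 0.95, 0.309, 0.339], [0.999, -0.036, -0.013, -0.121], [-0.001, 0.309, -0.951, 0.373], [0.0, 0.0, 0.0, 1.0]]
clock: 2.53
position: [0.4598, -0.1599, 0.2307]
orientation: [0.016, 1.0, 0.001, -0.001]
wrist_force: [-0.5, 0.9, -0.3]
grip_width: 0.0855
grip_force: 0.0
[[0.034, 0.951, 0.308, 0.379], [0.999, -0.033, -0.008, -0.158], [0.003, 0.308, -0.951, 0.373], [0.0, 0.0, 0.0, 1.0]]
```

View pics/w123.png

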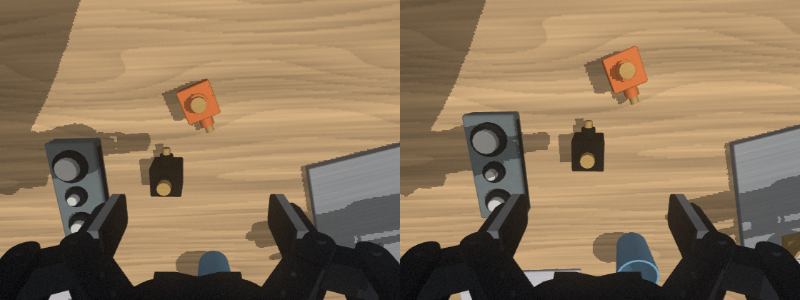

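The wrist view has image-up = world -x and image-right = +y. In the right panel the black holder is at (587,150) with its stub up (-x). The orange one is at (625,70). The readout keys run down the left side (large, small, middle). Next: measurements.

```bash
python3 - <<'E'
from h import *
def rect(q): r=cv2.minAreaRect(q.astype(np.float32));return np.round(r[0],4),np.round(r[1],4),round(r[2],1)
cen={}
for n in("w2","w3"):
    i,d,K,P=load(n+".npz");X=cloud(d,K,P);hsv=cv2.cvtColor(i,cv2.COLOR_BGR2HSV)
    near=(abs(X[...,0]-.487)<.09)&(abs(X[...,1]+.175)<.06)&(d>0)
    t=near&(abs(X[...,2]-.05)<.008); l,lab,st,ce=cv2.connectedComponentsWithStats(t.astype(np.uint8));k=1+np.argmax(st[1:,4])
    print(n,"block top",rect(X[lab==k][:,:2]),np.median(X[lab==k][:,2]))
    s=near&(X[...,2]>.064);print(" spud",X[s].mean(0).round(4),s.sum()); v,u=np.nonzero(s);cen[n]=((u.mean(),v.mean()),K,P)
    m=(near&(X[...,2]>.012)); print(" all",rect(X[m][:,:2]),X[m].min(0).round(3),X[m].max(0).round(3))
    s=near&(X[...,2]>.02)&(X[...,2]<.045)&(X[...,0]<.462); print(" stub",X[s].mean(0).round(4),s.sum())
    # keys: white/grey discs at z~.048
    b=(abs(X[...,2]-.048)<.005)&(abs(X[...,1]+.316)<.06)&(hsv[...,2]>90)&(hsv[...,1]<60)
    l,lab,st,ce=cv2.connectedComponentsWithStats(b.astype(np.uint8))
    for k in range(1,l):
        if st[k,4]>30: print(" key",ce[k].round(),st[k,4],X[lab==k].mean(0).round(4),rect(X[lab==k][:,:2])[1])
print("spud tri",tri(*cen["w2"],*cen["w3"]))
i,d,K,P=load("w1.npz");X=cloud(d,K,P)
m=(X[...,2]>.01)&(X[...,2]<.022)&(d>0);m=m&(X[...,0]>.4)
l,lab,st,ce=cv2.connectedComponentsWithStats(m.astype(np.uint8));k=1+np.argmax(st[1:,4]);c=X[lab==k];print(rect(c[:,:2]),np.median(c[:,2]),cv2.boxPoints(cv2.minAreaRect(c[:,:2].astype(np.float32))))
E
```

```text
w2 block top (array([ 0.4952, -0.1749]), array([0.0458, 0.0468]), 86.6) 0.04951870673615466
 spud [ 0.4087 -0.1637  0.2948] 21522
 all (array([ 0.4581, -0.1568]), array([0.1219, 0.0841]), 0.3) [ 0.397 -0.199  0.013] [ 0.519 -0.115  0.323]
 stub [ 0.4469 -0.1613  0.0326] 280
 key [ 91. 237.] 741 [ 0.4685 -0.315   0.0512] [0.031  0.0329]
 key [102. 280.] 205 [ 0.5179 -0.3145  0.0497] [0.0143 0.0153]
 key [107. 317.] 194 [ 0.5638 -0.3182  0.0501] [0.0119 0.0226]
w3 block top (array([ 0.4949, -0.1749]), array([0.0457, 0.0458]), 88.3) 0.04954646272683183
 spud [ 0.4481 -0.1784  0.2958] 30450
 all (array([ 0.4628, -0.158 ]), array([0.1023, 0.1346]), 26.6) [ 0.397 -0.235  0.012] [ 0.518 -0.115  0.323]
 stub [ 0.4418 -0.1562  0.0328] 331
 key [118. 198.] 843 [ 0.4686 -0.315   0.0511] [0.0318 0.0322]
 key [127. 245.] 184 [ 0.5187 -0.3151  0.0504] [0.0147 0.0145]
 key [132. 284.] 257 [ 0.5646 -0.3171  0.05  ] [0.0146 0.0247]
spud tri [ 0.44899824 -0.18060739  0.27684736]
(array([0.5823, 0.2092]), array([0.2437, 0.2752]), 13.4) 0.014665600449809357 [[0.43197152 0.3148709 ]
 [0.495581   0.047154  ]
 [0.73263645 0.10347834]
 [0.669027   0.37119523]]
```

```bash
python3 -m pendant '[[[0,0.34,-0.19,-0.5,0],[0,0.34,-0.19,-0.9,0],[0,0.34,-0.19,-0.9,0]]]'; python3 -m pendant '[[[0,0,0,-0.45,0],[0,0,0,-0.9,0],[0,0,0,-0.9,0]]]';python3 -m pendant '[[[0,0,0,-0.3,0],[0,0,0,-0.6,0],[0,0,0,-0.88,0],[0,0,0,-0.88,0]]]';python3 -m pendant '[[[0.5,0,0,0,0],[1,0,0,0,0],[1,0,0,0,0],[1,0,0,0,0],[1,0,0,0,0],[1,0,0,0,0]]]'
```

```text
clock: 2.83
position: [0.481, -0.1724, 0.1489]
orientation: [0.016, 1.0, 0.004, -0.008]
wrist_force: [-2.6, 1.0, -2.9]
grip_width: 0.0851
grip_force: 0.0
clock: 3.08
position: [0.4805, -0.1723, 0.0801]
orientation: [0.016, 1.0, 0.004, -0.007]
wrist_force: [-2.8, 1.0, -2.7]
grip_width: 0.0856
grip_force: 0.0
clock: 3.42
position: [0.4849, -0.1751, 0.0157]
orientation: [0.016, 1.0, 0.001, -0.002]
wrist_force: [-1.5, 1.3, -0.5]
grip_width: 0.0852
grip_force: 0.0
clock: 3.92
position: [0.4893, -0.1763, 0.0205]
orientation: [0.016, 1.0, 0.001, 0.003]
wrist_force: [0.1, 4.1, 6.3]
grip_width: 0.0453
grip_force: 64.7
```

Gripped (45 mm wide, 65 N). I'll lift it and work out the jar's place.

```bash
python3 -m pendant '[[[1,0,0,0.4,0],[1,0,0,0.8,0],[1,0,0,1,0],[1,0,0,1,0]]]'; python3 -m pendant '[[[1,0,0.5,0.2,0],[1,0,1,0.2,0],[1,0,1,0.2,0]]]'; python3 -m pendant '[[[1,0,0.5,0,0.08],[1,0,1,0,0.15],[1,0,1,0,0.17]]]';
python3 - <<'E'
from h import *
o=np.array([.5991,.1581]);R=np.array([[.9725,.233],[-.233,.9725]])
a=load("scene0.npz");b=load("side0.npz")
i,d,K,P=b;print("jar lid",[(R@(ray(p,K,P,.085)[:2]-o)).round(3) for p in((235,180),(244,182),(255,182))])
for i,d,K,P in(a,b):
    X=cloud(d,K,P);p=(X[...,:2]-o)@R.T;m=(d>0)&(X[...,2]>.07)&(X[...,2]<.095)&(p[...,0]<-.02)&(p[...,0]>-.2)&(p[...,1]>-.1)&(p[...,1]<.2)
    if m.any():print(p[m].min(0).round(3),p[m].max(0).round(3),np.median(p[m],0).round(3),m.sum())
    m=(d>0)&(X[...,2]>.045)&(X[...,2]<.06)&(p[...,0]>.02)&(p[...,0]<.12)&(abs(p[...,1])<.04);q=p[m];print("dial",q.min(0).round(3),q.max(0).round(3),cv2.minEnclosingCircle(q.astype(np.float32)),m.sum())
E
```

```text
clock: 4.25
position: [0.4895, -0.1784, 0.1015]
orientation: [0.017, 1.0, -0.002, 0.003]
wrist_force: [1.6, -1.5, -8.4]
grip_width: 0.0449
grip_force: 66.8
clock: 4.5
position: [0.485, -0.0888, 0.1112]
orientation: [0.014, 1.0, 0.005, -0.002]
wrist_force: [-0.7, -0.1, -9.9]
grip_width: 0.0452
grip_force: 68.1
clock: 4.75
position: [0.4838, -0.0087, 0.1097]
orientation: [-0.122, 0.992, 0.005, -0.003]
wrist_force: [-1.1, -0.1, -10.1]
grip_width: 0.045
grip_force: 69.0
jar lid [array([-0.101,  0.133]), array([-0.082,  0.111]), array([-0.054,  0.094])]
[-0.068  0.093] [-0.047  0.111] [-0.052  0.105] 16
dial [ 0.025 -0.031] [0.117 0.027] ((0.07086323946714401, -0.00019750226056203246), 0.04605051875114441) 401
[-0.107  0.091] [-0.02   0.154] [-0.08   0.116] 265
dial [ 0.021 -0.032] [0.115 0.027] ((0.06762228161096573, -0.0019507065881043673), 0.04737871140241623) 249
```

```bash
python3 -m pendant '[[[1,0.1,0.48,0,0],[1,0.2,0.95,0,0],[1,0.2,0.95,0,0]]]'; python3 -m pendant '[[[1,0.15,0.45,0,0],[1,0.31,0.91,0,0],[1,0.31,0.91,0,0]]]'; python3 -m pendant '[[[1,0,0,-0.4,0],[1,0,0,-0.75,0],[1,0,0,-0.75,0],[1,0,0,-0.75,0],[1,0,0,-0.75,0]]]'; python3 snap.py w4; python3 - <<'E'
from h import *
from plant import robot
i,d=robot.read_camera("side");c=robot.camera_info("side");np.savez("side4.npz",i=i,d=d,K=c["mtx"],P=c["pose"])
w=load("w4.npz")[0]
cv2.imwrite("pics/v4.png",np.hstack([cv2.resize(w,(400,300)),cv2.resize(i[130:260,195:345],(400,347))[:300]]))
E
```

```text
clock: 5.0
position: [0.5018, 0.0664, 0.1101]
orientation: [-0.12, 0.993, 0.005, -0.001]
wrist_force: [0.6, 0.0, -9.1]
grip_width: 0.0449
grip_force: 69.0
clock: 5.25
position: [0.5279, 0.1387, 0.1098]
orientation: [-0.12, 0.993, 0.004, -0.001]
wrist_force: [1.8, 0.1, -9.0]
grip_width: 0.0448
grip_force: 69.0
clock: 5.67
position: [0.527, 0.1314, 0.0523]
orientation: [-0.116, 0.993, -0.0, -0.001]
wrist_force: [0.5, -0.3, -8.2]
grip_width: 0.0452
grip_force: 68.9
[[-0.23, 0.926, 0.3, 0.448], [0.973, 0.218, 0.072, 0.113], [0.001, 0.308, -0.951, 0.195], [0.0, 0.0, 0.0, 1.0]]
```

View pics/v4.png

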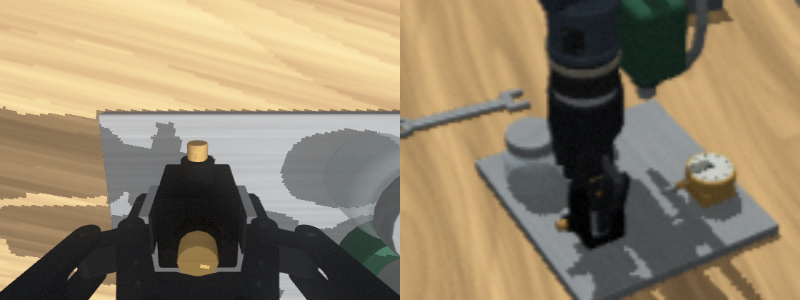

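The wrist view shows the holder gripped centrally with its stub forward, over the plate; the jar is well to its +y side (right in the wrist image). Now I'll measure its offset.

```bash
python3 - <<'E'
from h import *
o=np.array([.5991,.1581]);R=np.array([[.9725,.233],[-.233,.9725]])
i,d,K,P=load("w4.npz");X=cloud(d,K,P);p=(X[...,:2]-o)@R.T
m=(d>0)&(abs(X[...,2]-.082)<.008)&(abs(p[...,0]+.07)<.05)&(abs(p[...,1])<.05)
l,lab,st,ce=cv2.connectedComponentsWithStats(m.astype(np.uint8));k=1+np.argmax(st[1:,4])
q=p[lab==k];r=cv2.minAreaRect(q.astype(np.float32));print("blocktop",r,np.median(X[lab==k][:,2]),q.min(0),q.max(0))
m=(abs(X[...,2]-.062)<.012)&(p[...,0]<-.095)&(abs(p[...,1])<.03);print("stub",p[m].min(0),p[m].max(0),p[m].mean(0),X[m][:,2].max())
m=(abs(X[...,2]-.015)<.005)&(p[...,0]<-.10)&(p[...,0]>-.14);q=X[m][:,:2]
# plate left edge & front edge in press frame
pp=p[m];print("front",[np.percentile(pp[(abs(pp[:,1]-y)<.01),0],1).round(4) for y in(-.05,-.03,0,.04,.06)],"left",np.percentile(pp[:,1],.5).round(4))
E
```

```text
blocktop ((-0.07015305757522583, -0.008884496986865997), (0.0471142902970314, 0.07257737964391708), 0.6157501339912415) 0.08132803647137325 [-0.09366736 -0.0453266 ] [-0.04636006  0.02725489]
stub [-0.11732395 -0.01904933] [-0.09500657  0.00072259] [-0.10590735 -0.00904793] 0.07100975146571978
front [np.float64(-0.1256), np.float64(-0.1256), np.float64(-0.1255), np.float64(-0.1254), np.float64(-0.1253)] left -0.0816
```

```bash
python3 -m pendant '[[[1,-0.03,0.11,0,0],[1,-0.03,0.11,-0.1,0],[1,-0.03,0.11,-0.19,0],[1,-0.03,0.11,-0.19,0],[1,-0.03,0.11,-0.19,0],[1,-0.03,0.11,-0.19,0]]]'; python3 -m pendant '[[[1,0,0,0,0],[1,0,0,0,0],[1,0,0,0,0]]]'
```

```text
clock: 6.27
position: [0.5249, 0.1405, 0.0373]
orientation: [-0.116, 0.993, -0.0, -0.0]
wrist_force: [0.6, 0.4, -8.9]
grip_width: 0.0449
grip_force: 68.8
clock: 6.52
position: [0.5256, 0.1406, 0.038]
orientation: [-0.116, 0.993, -0.0, 0.0]
wrist_force: [0.6, -0.6, -9.8]
grip_width: 0.045
grip_force: 68.8
```

```bash
python3 -m pendant '[[[1,0,0,-0.02,0],[1,0,0,-0.02,0],[1,0,0,-0.02,0]]]' | grep -E 'pos|force'; python3 -m pendant '[[[1,0,0,-0.015,0],[1,0,0,-0.015,0],[1,0,0,-0.015,0]]]'| grep -E 'pos|force'
```

```text
position: [0.5252, 0.1406, 0.036]
wrist_force: [0.3, 0.0, -9.0]
grip_force: 68.9
position: [0.5254, 0.1406, 0.0357]
wrist_force: [-2.1, -0.4, -3.6]
grip_force: 69.5
```

```bash
python3 -m pendant '[[[1,0,0,-0.01,0],[1,0,0,-0.01,0],[0.3,0,0,-0.01,0],[0.3,0,0,-0.01,0],[0.3,0,0,-0.01,0],[0.3,0,0,-0.01,0]]]'; python3 -m pendant '[[[0.3,0,0,0.4,0],[0.3,0,0,0.8,0],[0.3,0,0,0.8,0]]]'; python3 -m pendant '[[[0.3,-0.4,-0.1,0.4,0],[0.3,-0.8,-0.2,0.4,0],[0.3,-0.8,-0.2,0.4,0]]]';python3 snap.py w5; python3 - <<'E'
from h import *
o=np.array([.5991,.1581]);R=np.array([[.9725,.233],[-.233,.9725]])
i,d,K,P=load("w5.npz");X=cloud(d,K,P);p=(X[...,:2]-o)@R.T
m=(d>0)&(abs(X[...,2]-.064)<.006)&(abs(p[...,0]+.06)<.05)&(abs(p[...,1])<.05)
l,lab,st,ce=cv2.connectedComponentsWithStats(m.astype(np.uint8));k=1+np.argmax(st[1:,4])
q=p[lab==k];r=cv2.minAreaRect(q.astype(np.float32));print("blocktop",r,np.median(X[lab==k][:,2]))
m=(abs(X[...,2]-.048)<.008)&(p[...,0]<-.095)&(abs(p[...,1])<.03);print("stub",p[m].min(0),p[m].max(0),p[m].mean(0),X[m][:,2].max(),m.sum())
cv2.imwrite("pics/w5b.png",i)
E
```

```text
clock: 7.52
position: [0.5268, 0.1408, 0.0354]
orientation: [-0.116, 0.993, 0.0, 0.002]
wrist_force: [-0.4, 0.6, -0.0]
grip_width: 0.0599
grip_force: 0.0
clock: 7.77
position: [0.5303, 0.1414, 0.1057]
orientation: [-0.116, 0.993, 0.0, 0.007]
wrist_force: [0.8, 0.8, 1.2]
grip_width: 0.0599
grip_force: 0.0
clock: 8.02
position: [0.4563, 0.1239, 0.1306]
orientation: [-0.117, 0.993, -0.0, -0.002]
wrist_force: [-0.4, 0.5, -0.8]
grip_width: 0.0602
grip_force: 0.0
[[-0.23, 0.926, 0.298, 0.378], [0.973, 0.219, 0.071, 0.105], [0.001, 0.306, -0.952, 0.273], [0.0, 0.0, 0.0, 1.0]]
blocktop ((-0.07026952505111694, 0.0003776848316192627), (0.046079061925411224, 0.04680370166897774), 89.867431640625) 0.06450303216081123
stub [-0.11706109 -0.00923168] [-0.09504504  0.01037342] [-0.10581894  0.00034355] 0.05377058502699958 728
```

View pics/w5b.png

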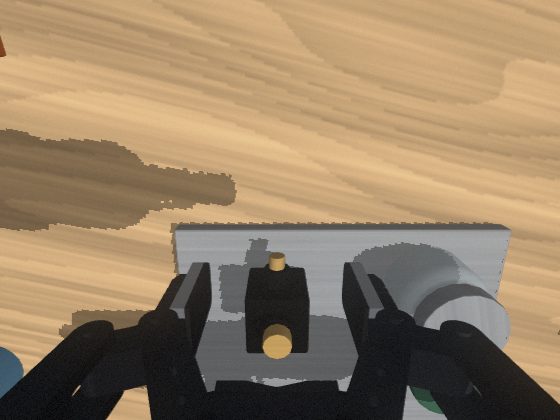

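The holder stands squarely at press (-70.3, 0.4) mm, with about 0.1° yaw error. Image check: the stub is at (277,262) and the front plate corners are at (173,228) and (510,230). Now I'll back off, turn 90° with the gripper about half open, and locate the plunger tip by sight.

```bash
python3 -m pendant '[[[0.53,-0.37,-0.09,0,0.08],[0.53,-0.37,-0.09,0,0.16],[0.53,-0.37,-0.09,0,0.24],[0.53,-0.37,-0.09,0,0.32],[0.53,-0.37,-0.09,0,0.4],[0.53,-0.37,-0.09,0,0.48],[0.53,-0.37,-0.09,0,0.5],[0.53,-0.37,-0.09,0,0.5]]]'; python3 -m pendant '[[[0.53,0,0,0,0.08],[0.53,0,0,0,0.16],[0.53,0,0,0,0.24],[0.53,0,0,0,0.32],[0.53,0,0,0,0.4],[0.53,0,0,0,0.48],[0.53,0,0,0,0.5],[0.53,0,0,0,0.5]]]'; python3 snap.py w6; python3 - <<'E'
from h import *
o=np.array([.5991,.1581]);R=np.array([[.9725,.233],[-.233,.9725]])
i,d,K,P=load("w6.npz");print(K[0,0])
T=lambda a,b:np.r_[o+R.T@np.array([a,b])]
print([ (t,proj(np.r_[T(t,0),.045],K,P).round()) for t in(-.07,-.02,0,.01,.07)])
b=load("side0.npz");a=load("scene0.npz")
print("side ray",R@(ray((298.3,199.7),b[2],b[3],.045)[:2]-o))
print([(t,proj(np.r_[T(t,0),.045],b[2],b[3]).round(1),proj(np.r_[T(t,0),.045],a[2],a[3]).round(1)) for t in(-.01,0,.01,.02,.075)])
s=b[0][175:225,275:340];s=cv2.resize(s,(400,308),interpolation=cv2.INTER_CUBIC)
s2=cv2.resize(a[0][255:310,245:310],(400,338),interpolation=cv2.INTER_CUBIC)[:308]
cv2.imwrite("pics/v6.png",np.vstack([np.hstack([s,s2]),cv2.resize(i,(389,292))[:, :].repeat(1,0) if 0 else np.pad(cv2.resize(i,(389,292)),((0,0),(0,411),(0,0)))]))
E
```

```text
clock: 8.73
position: [0.433, 0.1176, 0.1304]
orientation: [-0.488, 0.873, -0.0, 0.001]
wrist_force: [0.9, 0.6, 0.8]
grip_width: 0.04
grip_force: 0.0
clock: 9.4
position: [0.4326, 0.1175, 0.1303]
orientation: [0.784, -0.62, 0.0, -0.0]
wrist_force: [0.2, 0.4, 0.2]
grip_width: 0.0402
grip_force: 0.0
[[-0.973, -0.219, -0.069, 0.449], [-0.229, 0.925, 0.302, 0.04], [-0.002, 0.31, -0.951, 0.272], [0.0, 0.0, 0.0, 1.0]]
342.694094283724
[(-0.07, array([130., 216.])), (-0.02, array([ 60., 216.])), (0, array([ 31., 216.])), (0.01, array([ 17., 216.])), (0.07, array([-68., 216.]))]
side ray [ 0.04064877 -0.00093556]
[(-0.01, array([283.5, 205.2]), array([290. , 260.7])), (0, array([286.5, 204. ]), array([288.2, 263.4])), (0.01, array([289.4, 202.9]), array([286.4, 266.1])), (0.02, array([292.2, 201.8]), array([284.6, 268.9])), (0.075, array([307.8, 195.8]), array([274.4, 284.6]))]
```

View pics/v6.png

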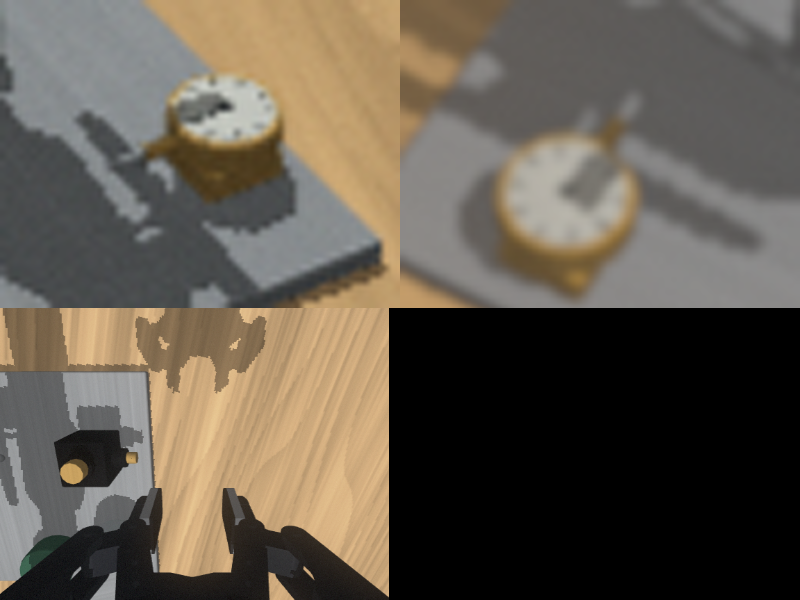

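By sight: the stem ends at side px (299,200) and the steel plunger continues to about (294,201), which puts the tip at press x ≈ 25–30 mm. The needle points at the plunger, so it is free. Next: back off, lower to the stub's height, and push it most of the way.

```bash
python3 -m pendant '[[[0.25,-0.18,-0.04,0,0],[0.25,-0.18,-0.04,-0.5,0],[0.25,-0.18,-0.04,-1,0],[0.25,-0.18,-0.04,-1,0]]]'; python3 -m pendant '[[[0.25,0,0,-0.2,0],[0.25,0,0,-0.36,0],[0.25,0,0,-0.36,0],[0.25,0,0,-0.36,0]]]'; python3 -m pendant '[[[0.25,0.13,0.03,0,0],[0.25,0.26,0.06,0,0],[0.25,0.38,0.09,0,0],[0.25,0.38,0.09,0,0],[0.25,0.38,0.09,0,0]]]';python3 snap.py w7; python3 - <<'E'
from h import *
from plant import robot
o=np.array([.5991,.1581]);R=np.array([[.9725,.233],[-.233,.9725]])
ob=robot.get_obs();print("tool press",R@(ob["position"][:2]-o))
i,d,K,P=load("w7.npz");X=cloud(d,K,P);p=(X[...,:2]-o)@R.T
m=(d>0)&(abs(X[...,2]-.064)<.006)&(p[...,0]>-.105)&(p[...,0]<.02)&(abs(p[...,1])<.04)
l,lab,st,ce=cv2.connectedComponentsWithStats(m.astype(np.uint8));k=1+np.argmax(st[1:,4])
print("blocktop",cv2.minAreaRect(p[lab==k].astype(np.float32)),np.median(X[lab==k][:,2]))
E
```

```text
clock: 9.78
position: [0.4081, 0.1132, 0.0402]
orientation: [0.784, -0.621, -0.007, 0.007]
wrist_force: [-3.5, 0.4, -2.7]
grip_width: 0.0642
grip_force: 0.0
clock: 10.12
position: [0.4179, 0.1143, 0.0224]
orientation: [0.784, -0.62, 0.0, -0.0]
wrist_force: [0.4, 0.4, -0.7]
grip_width: 0.0646
grip_force: 0.0
clock: 10.53
position: [0.4496, 0.1217, 0.0233]
orientation: [0.785, -0.62, 0.001, -0.001]
wrist_force: [-0.9, 0.1, 0.1]
grip_width: 0.0644
grip_force: 0.0
[[-0.973, -0.22, -0.068, 0.466], [-0.23, 0.925, 0.303, 0.044], [-0.004, 0.31, -0.951, 0.166], [0.0, 0.0, 0.0, 1.0]]
tool press [-0.15415655 -0.00054062]
blocktop ((-0.07271350920200348, -0.009280914440751076), (0.029071813449263573, 0.027912143617868423), 89.73771667480469) 0.06447101941537935
```

```bash
cat > meas.py <<'E'
from h import *
from plant import robot
import sys
o=np.array([.5991,.1581]);R=np.array([[.9725,.233],[-.233,.9725]])
ob=robot.get_obs();print("tool press",(R@(ob["position"][:2]-o)).round(4),ob["position"][2].round(4),ob["clock"])
def m(n,i,d,K,P):
    X=cloud(d,K,P);p=(X[...,:2]-o)@R.T
    print(n,end=" ")
    for a,b,s in((.061,.068,"top"),(.074,.09,"spud"),(.03,.058,"sides")):
        k=(d>0)&(X[...,2]>a)&(X[...,2]<b)&(p[...,0]>-.1)&(p[...,0]<.045)&(abs(p[...,1])<.035)&(i.max(-1)<(60 if s!="spud" else 256))
        q=p[k]
        if len(q)>8:print(s,len(q),np.percentile(q,2,0).round(4),np.percentile(q,98,0).round(4),end=" | ")
    print()
for n in("wrist","side","scene"):
    c=robot.camera_info(n);i,d=robot.read_camera(n);m(n,i,d,c["mtx"],c["pose"]);np.savez(n+sys.argv[1]+".npz",i=i,d=d,K=c["mtx"],P=c["pose"])
E
python3 meas.py a
```

```text
tool press [-0.1542 -0.0005] 0.023 10.5833
wrist top 4229 [-0.0857 -0.0229] [-0.0628  0.0025] | spud 2444 [-0.0998 -0.0142] [-0.0697  0.0076] | sides 6663 [-0.0995 -0.0232] [-0.0475  0.0059] | 
side top 104 [-0.0847 -0.024 ] [-0.0399  0.0172] | spud 66 [-0.0991 -0.0128] [-0.0531  0.0085] | sides 151 [-0.0977 -0.0261] [-0.041  0.003] | 
scene top 104 [-0.0747 -0.0193] [-0.0351  0.0212] | spud 55 [-0.0672 -0.0099] [-0.0466  0.0079] | sides 51 [-0.072  -0.0025] [-0.035   0.0222] |
```

Contact is confirmed, with the finger's back about 45 mm ahead of the tool axis. I'll keep pushing.

```bash
python3 -m pendant '[[[0.25,0.1,0.024,0,0],[0.25,0.2,0.048,0,0],[0.25,0.3,0.072,0,0],[0.25,0.4,0.096,0,0],[0.25,0.5,0.12,0,0],[0.25,0.57,0.137,0,0],[0.25,0.57,0.137,0,0],[0.25,0.57,0.137,0,0]]]'; python3 meas.py b
```

```text
clock: 11.4
position: [0.4922, 0.1322, 0.0211]
orientation: [0.785, -0.62, -0.001, 0.001]
wrist_force: [-5.1, -0.2, 2.0]
grip_width: 0.0642
grip_force: 2.3
tool press [-0.11   -0.0003] 0.0211 11.4
wrist top 4659 [-0.0794 -0.023 ] [-0.0206  0.002 ] | spud 7620 [-0.0813 -0.014 ] [-0.0275  0.0091] | sides 8082 [-0.0796 -0.0232] [-0.0053  0.0067] | 
side top 106 [-0.0773 -0.0244] [0.0032 0.0159] | spud 108 [-0.0774 -0.014 ] [-0.0095  0.01  ] | sides 189 [-0.0786 -0.026 ] [0.0017 0.0094] | 
scene top 80 [-0.0335 -0.0193] [0.0085 0.0206] | spud 64 [-0.0693 -0.0116] [-0.014   0.0103] | sides 110 [-0.0169 -0.0181] [0.0094 0.0213] |
```

```bash
python3 - <<'E'
from h import *
a=load("sceneb.npz")[0];b=load("sideb.npz")[0]
s=cv2.resize(b[170:225,260:330],(700,550),interpolation=cv2.INTER_CUBIC)[:, 30:430]
s2=cv2.resize(a[245:300,255:310],(400,400),interpolation=cv2.INTER_CUBIC)
cv=np.zeros((550,800,3),np.uint8);cv[:,:400]=s;cv[:400,400:]=s2
cv=cv2.convertScaleAbs(cv,alpha=1.5);cv2.imwrite("pics/v7.png",cv)
E
```

```text
(no output)
```

View pics/v7.png

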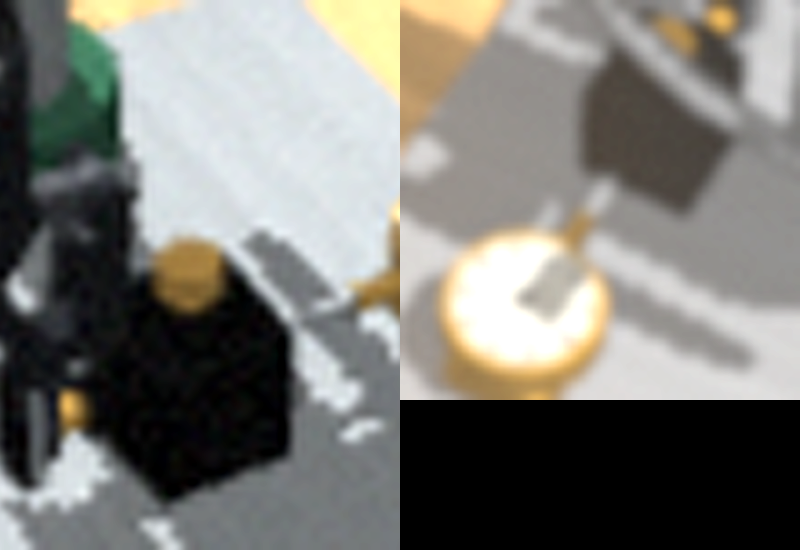

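Side crop: the stem ends at (355,290) and the free plunger runs to (305,310). The tip is near press x ≈ 24–25 mm, and the holder's back is at ≈ 4 mm. In the scene crop the needle patch still points to the plunger, so it is free. I'll push about 21 mm gently and look at the dial.

```bash
python3 -m pendant '[[[0.25,0.06,0.014,0,0],[0.25,0.12,0.028,0,0],[0.25,0.16,0.038,0,0],[0.25,0.2,0.048,0,0],[0.25,0.23,0.055,0,0],[0.25,0.255,0.061,0,0],[0.25,0.255,0.061,0,0]]]'; python3 meas.py c
python3 - <<'E'
from h import *
def diff(f,g,c):
    a=load(f)[0].astype(int);b=load(g)[0].astype(int);return a,b
# dial patch in both cams: mean needle direction = dark pixels in dial disc, in press frame at z=.054
o=np.array([.5991,.1581]);R=np.array([[.9725,.233],[-.233,.9725]])
for n in("side","scene"):
  for s in("a","b","c"):
    i,d,K,P=load(n+s+".npz");H=[]
    C=o+R.T@np.array([.0715,-.001])
    vs=np.array([[u,v] for v in range(170,310) for u in range(240,340)])
    w=np.array([ray(q,K,P,.054)[:2] for q in vs]);p=(w-o)@R.T-np.array([.0715,-.001])
    r=np.hypot(*p.T);k=r<.022;g=i[vs[k][:,1],vs[k][:,0]].mean(1);pp=p[k];dk=g<.7*np.percentile(g,80)
    wt=pp[dk];print(n,s,k.sum(),dk.sum(),(wt.mean(0)*1000).round(1) if dk.any() else None,"ang",np.degrees(np.arctan2(*(-wt.mean(0))[::-1])).round() if dk.any() else None)
E
```

```text
clock: 12.13
position: [0.5107, 0.1367, 0.0211]
orientation: [0.785, -0.62, -0.002, 0.002]
wrist_force: [-10.2, -2.3, 7.6]
grip_width: 0.0646
grip_force: 5.3
tool press [-0.091  -0.0002] 0.0211 12.1333
wrist top 4653 [-0.0602 -0.0229] [-0.0016  0.0021] | spud 7626 [-0.0621 -0.014 ] [-0.0085  0.0091] | sides 8082 [-0.0604 -0.0232] [0.0135 0.0067] | 
side top 97 [-0.0587 -0.0239] [0.0225 0.0173] | spud 114 [-0.0583 -0.0144] [0.0091 0.0111] | sides 196 [-0.0595 -0.0251] [0.0223 0.0082] | 
scene top 103 [-0.0029 -0.0199] [0.0274 0.0208] | spud 94 [-0.0557 -0.0117] [0.0132 0.0104] | sides 92 [-0.0108 -0.0179] [0.0278 0.022 ] | 
side a 109 51 [-3.   2.8] ang -43.0
side b 109 54 [-3.4  2.5] ang -37.0
side c 109 55 [-2.9  2.9] ang -45.0
scene a 197 64 [-5.9  2.5] ang -23.0
scene b 197 62 [-6.1  2.4] ang -21.0
scene c 197 61 [-6.8  2.5] ang -20.0
```

```bash
cat > prof.py <<'E'
from h import *
import sys
from plant import robot
f=robot.get_obs();print("F",np.round(f["wrist_force"],1),f["grip_force"])
o=np.array([.5991,.1581]);R=np.array([[.9725,.233],[-.233,.9725]])
for n in("side","scene"):
  for s in sys.argv[1:]:
    i,d,K,P=load(n+s+".npz");out=[]
    for t in np.arange(.010,.046,.002):
        q=proj(np.r_[o+R.T@np.array([t,-.001]),.045],K,P).astype(np.float32)
        out.append(cv2.getRectSubPix(i,(1,1),(float(q[0]),float(q[1]))).ravel().astype(int))
    print(n,s,' '.join(f"{t:.0f}:{c[2]}/{c[0]}" for t,c in zip(np.arange(10,46,2),out)))
E
python3 prof.py a b c
```

```text
F [-9.7 -2.7  7.5] 5.165068209171295
side a 10:109/116 12:134/142 14:141/148 16:141/147 18:129/135 20:106/110 22:84/88 24:82/86 26:84/89 28:86/91 30:89/93 32:92/97 34:93/98 36:92/97 38:86/81 40:82/65 42:91/52 44:98/46
side b 10:7/10 12:11/12 14:21/24 16:51/56 18:89/96 20:92/98 22:81/86 24:80/85 26:81/87 28:83/89 30:86/91 32:90/95 34:92/97 36:91/95 38:85/80 40:82/64 42:91/53 44:97/46
side c 10:4/7 12:9/12 14:9/8 16:6/4 18:5/5 20:7/7 22:9/9 24:8/7 26:7/7 28:4/6 30:5/7 32:11/12 34:26/27 36:50/53 38:64/56 40:77/57 42:89/50 44:97/46
scene a 10:97/94 12:97/94 14:98/95 16:98/94 18:98/94 20:98/94 22:100/97 24:107/104 26:115/112 28:122/120 30:125/122 32:129/126 34:127/122 36:125/116 38:122/105 40:117/89 42:115/74 44:114/69
scene b 10:52/41 12:53/42 14:54/43 16:55/45 18:60/52 20:71/65 22:85/81 24:101/98 26:114/112 28:123/122 30:126/124 32:130/128 34:127/124 36:125/117 38:122/106 40:117/90 42:114/73 44:114/68
scene c 10:54/44 12:54/44 14:54/44 16:53/43 18:54/43 20:58/49 22:70/64 24:90/86 26:110/107 28:127/125 30:128/126 32:130/128 34:122/118 36:118/109 38:116/99 40:112/83 42:112/70 44:113/67
```

Back ≈ 23.5 mm, tip ≈ 24.5 mm, and the needle is unchanged: just about at contact. I'll advance 3 mm, lifting slightly to relieve the vertical drag, and check the needle.

```bash
python3 -m pendant '[[[0.25,0,0,0.02,0],[0.25,0.012,0.003,0.02,0],[0.25,0.024,0.006,0.02,0],[0.25,0.036,0.009,0.02,0],[0.25,0.036,0.009,0.02,0]]]'; python3 meas.py d;python3 prof.py c d
cat > needle.py <<'E'
from h import *
import sys
o=np.array([.5991,.1581]);R=np.array([[.9725,.233],[-.233,.9725]])
# rectify dial to top view (2px/mm) in press axes: up=-x? show angular darkness, 0deg = toward plunger(-x), clockwise from above positive
c=np.array([.0715,-.001])
for s in sys.argv[1:]:
  i,d,K,P=load("scene"+s+".npz");out=[]
  for a in range(0,360,20):
    th=np.pi-np.radians(a)  # clockwise from above
    v=[]
    for r in(.006,.009,.012,.015,.018):
        q=c+r*np.array([np.cos(th),np.sin(th)]);u=proj(np.r_[o+R.T@q,.054],K,P)
        v.append(cv2.getRectSubPix(i,(1,1),(float(u[0]),float(u[1]))).mean())
    out.append(int(np.mean(v)))
  print("needle",s,out)
E
python3 needle.py 0 a b c d 2>/dev/null || python3 needle.py a b c d
```

```text
clock: 12.7
position: [0.5127, 0.1373, 0.0213]
orientation: [0.785, -0.62, -0.003, 0.003]
wrist_force: [-9.0, -3.0, 3.0]
grip_width: 0.0639
grip_force: 4.5
tool press [-0.0889 -0.0001] 0.0213 12.7
wrist top 4667 [-0.058  -0.0228] [0.0004 0.0023] | spud 7624 [-0.0598 -0.0138] [-0.0063  0.0093] | sides 8098 [-0.0583 -0.0232] [0.0155 0.0069] | 
side top 105 [-0.0573 -0.0249] [0.0236 0.0181] | spud 108 [-0.0562 -0.014 ] [0.0118 0.011 ] | sides 187 [-0.0581 -0.025 ] [0.023  0.0083] | 
scene top 110 [-0.0037 -0.02  ] [0.0297 0.0209] | spud 105 [-0.0528 -0.0119] [0.0161 0.0115] | sides 110 [-0.012  -0.0177] [0.0312 0.0218] | 
F [-8.8 -2.2  2.5] 4.427689164876938
side c 10:4/7 12:9/12 14:9/8 16:6/4 18:5/5 20:7/7 22:9/9 24:8/7 26:7/7 28:4/6 30:5/7 32:11/12 34:26/27 36:50/53 38:64/56 40:77/57 42:89/50 44:97/46
side d 10:5/4 12:5/5 14:4/5 16:3/5 18:4/4 20:5/5 22:9/10 24:7/9 26:6/7 28:8/10 30:8/11 32:5/8 34:9/10 36:17/18 38:31/25 40:53/36 42:80/41 44:97/44
scene c 10:54/44 12:54/44 14:54/44 16:53/43 18:54/43 20:58/49 22:70/64 24:90/86 26:110/107 28:127/125 30:128/126 32:130/128 34:122/118 36:118/109 38:116/99 40:112/83 42:112/70 44:113/67
scene d 10:55/45 12:54/44 14:54/43 16:53/42 18:52/42 20:54/44 22:57/48 24:66/58 26:80/75 28:97/94 30:109/107 32:122/120 34:121/117 36:119/111 38:117/101 40:112/82 42:109/67 44:111/63
needle 0 [113, 108, 116, 114, 123, 136, 132, 119, 118, 122, 152, 171, 173, 170, 160, 151, 144, 130]
needle a [118, 114, 122, 120, 129, 144, 139, 126, 125, 128, 161, 181, 182, 179, 169, 159, 152, 137]
needle b [119, 114, 123, 121, 130, 144, 140, 126, 125, 129, 162, 182, 183, 181, 170, 160, 153, 138]
needle c [120, 115, 124, 121, 130, 145, 140, 128, 130, 138, 171, 186, 185, 182, 171, 162, 154, 138]
needle d [120, 114, 124, 122, 130, 144, 140, 128, 131, 141, 166, 185, 185, 182, 171, 162, 154, 137]
```

The dial reads poorly from the fixed cameras. I'll back off and look at dial, plunger and holder with the wrist camera from the open -y side.

```bash
python3 -m pendant '[[[0.25,-0.1,-0.024,0,0],[0.25,-0.3,-0.073,0,0],[0.25,-0.3,-0.073,0.5,0],[0.25,-0.3,-0.073,1,0],[0.25,-0.3,-0.073,1,0]]]'|grep -E "pos|force|clock"; python3 -m pendant '[[[0,0.1,-0.4,0.5,0],[0,0.2,-0.8,1,0],[0,0.2,-0.8,1,0],[0,0.2,-0.8,1,0]]]' |grep pos; python3 -m pendant '[[[0,0.15,-0.66,0.1,0],[0,0.6,-0.55,0.2,0],[0,1,-0.46,0.2,0],[0,1,-0.46,0.2,0]]]'|grep pos;python3 -m pendant '[[[0,0.5,0.12,0,0],[0,0.94,0.22,0,0],[0,0.94,0.22,0,0],[0,0.94,0.22,0,0],[0,0.94,0.22,0,0]]]'; python3 meas.py e
python3 - <<'E'
from h import *
o=np.array([.5991,.1581]);R=np.array([[.9725,.233],[-.233,.9725]])
i,d,K,P=load("wriste.npz")
for t,y,z in((.0715,-.001,.054),(.005,0,.065),(.028,0,.045)): print((t,y,z),proj(np.r_[o+R.T@np.array([t,y]),z],K,P).round())
cv2.imwrite("pics/e.png",i)
E
```

```text
clock: 13.27
position: [0.4975, 0.1329, 0.1104]
wrist_force: [1.3, 0.6, 1.7]
grip_force: 0.0
position: [0.5137, 0.0658, 0.1892]
position: [0.5936, 0.0314, 0.1951]
clock: 14.35
position: [0.6636, 0.0495, 0.1981]
orientation: [0.785, -0.62, -0.0, 0.0]
wrist_force: [0.3, -0.5, -0.0]
grip_width: 0.0852
grip_force: 0.0
tool press [ 0.0375 -0.1206] 0.1981 14.35
wrist top 1382 [-0.0194 -0.0227] [0.0252 0.0208] | spud 465 [-0.006  -0.0096] [0.0118 0.0084] | sides 965 [-0.0331 -0.0232] [0.0256 0.0081] | 
side top 97 [-0.0199 -0.0241] [0.0232 0.0181] | spud 45 [-0.0074 -0.0124] [0.0107 0.0088] | sides 158 [-0.034  -0.0258] [0.0231 0.0148] | 
scene top 96 [-0.0025 -0.0176] [0.0294 0.0207] | spud 44 [-0.0009 -0.0092] [0.017  0.0087] | sides 88 [-0.0071 -0.0158] [0.0305 0.0218] | 
(0.0715, -0.001, 0.054) [240. 310.]
(0.005, 0, 0.065) [309. 318.]
(0.028, 0, 0.045) [285. 306.]
```

```bash
python3 - <<'E'
from h import *
i=load("wriste.npz")[0]
c=cv2.resize(i[255:375,200:360],(800,600),interpolation=cv2.INTER_CUBIC);cv2.imwrite("pics/e2.png",cv2.convertScaleAbs(c,alpha=1.4))
E
```

```text
(no output)
```

View pics/e2.png

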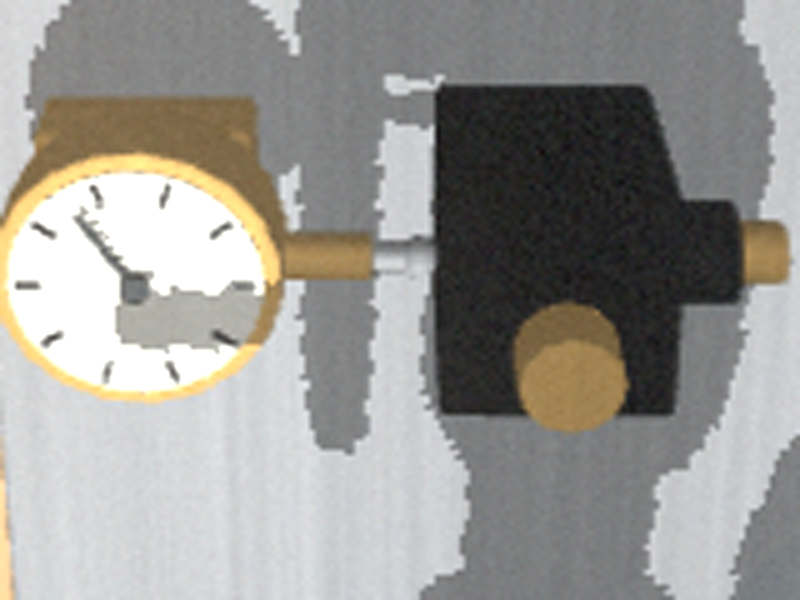

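The clear top view (rotated 180°) shows:
- **Holder:** it stands square. Its back touches the plunger at (435,255), and the stub points to the front (right).
- **Dial:** the zero mark is at (243,286). The needle, centred at (135,288), points to (80,215), about 6.6 marks clockwise. So the plunger is in about 6.5 mm, or roughly 2.5 N, at the deep end of the judged band (0.9–2.8 N).

I'll check numerically whether it creeps while I decide.

```bash
cat > ang.py <<'E'
from h import *
import sys
o=np.array([.5991,.1581]);R=np.array([[.9725,.233],[-.233,.9725]])
for s in sys.argv[1:]:
    i,d,K,P=load("wrist"+s+".npz");g=i.mean(-1)
    v,u=np.mgrid[285:340,195:260];w=np.array([ray((a,b),K,P,.054)[:2] for a,b in zip(u.ravel(),v.ravel())]);p=(w-o)@R.T
    c0=np.array([ray((227,312.6),K,P,.054)[:2]]);c=((c0-o)@R.T)[0]
    q=p-c;r=np.hypot(*q.T);a=(180-np.degrees(np.arctan2(q[:,1],q[:,0])))%360
    k=(r>.006)&(r<.019);gg=g[v.ravel(),u.ravel()]
    b=[np.mean(gg[k&(abs((a-t+180)%360-180)<5)]) for t in range(0,360,6)]
    j=np.argsort(b)[:60];print(s,"centre",c.round(4),"by mark",{round(t/36,1):int(x) for t,x in zip(range(0,360,6),b) if x<150})
    blk=[(R@(ray((287.3,v0),K,P,.065)[:2]-o)).round(4).tolist() for v0 in(285,330)];print(blk)
E
python3 meas.py f; python3 ang.py e f
```

```text
tool press [ 0.0371 -0.121 ] 0.201 14.5
wrist top 1385 [-0.0194 -0.0227] [0.0253 0.0216] | spud 462 [-0.0061 -0.0096] [0.0119 0.0086] | sides 934 [-0.033  -0.0232] [0.0256 0.0085] | 
side top 106 [-0.0197 -0.0261] [0.0229 0.0178] | spud 43 [-0.0061 -0.0115] [0.01   0.0081] | sides 157 [-0.0336 -0.0257] [0.023  0.0141] | 
scene top 93 [-0.0017 -0.0172] [0.0304 0.0212] | spud 47 [ 0.001 -0.01 ] [0.0158 0.011 ] | sides 84 [-0.0095 -0.015 ] [0.0305 0.0221] | 
e centre [0.0845 0.0015] by mark {0.2: 134, 0.3: 125, 0.5: 126, 0.7: 126, 0.8: 121, 1.0: 117, 1.2: 124, 1.3: 133, 1.5: 149, 2.0: 142, 6.5: 130, 6.7: 120}
[[0.0262, -0.0356], [0.0258, 0.0133]]
f centre [0.0852 0.0029] by mark {0.0: 132, 0.2: 125, 0.3: 126, 0.5: 125, 0.7: 123, 0.8: 120, 1.0: 126, 1.2: 133, 1.8: 149, 6.7: 133, 6.8: 112}
[[0.0263, -0.0345], [0.026, 0.0149]]
```

The needle is steady at 6.6–6.7 (about 2.5 N): inside the band, and static. An upright tool can't reach behind the holder under the head, so drawing it back would risk more than it gains. On to the keys.

```bash
python3 -m pendant '[[[1,-0.2,-0.45,0,0],[1,-0.4,-0.91,0,0],[1,-0.49,-0.91,0,0]]]'|grep pos; python3 -m pendant '[[[1,-0.24,-0.45,0,0],[1,-0.49,-0.91,0,0],[1,-0.49,-0.91,0,0]]]'|grep pos;python3 -m pendant '[[[1,-0.24,-0.45,0,0],[1,-0.49,-0.91,0,0],[1,-0.49,-0.91,0,0]]]'|grep pos;python3 -m pendant '[[[1,-0.24,-0.45,0,0],[1,-0.49,-0.91,0,0],[1,-0.49,-0.91,0,0]]]'|grep pos;python3 -m pendant '[[[1,-0.24,-0.45,0,0],[1,-0.47,-0.91,0,0],[1,-0.47,-0.91,0,0],[1,-0.47,-0.91,0,0]]]'; python3 snap.py w8; python3 - <<'E'
from h import *
i,d,K,P=load("w8.npz");X=cloud(d,K,P);hsv=cv2.cvtColor(i,cv2.COLOR_BGR2HSV)
b=(abs(X[...,2]-.048)<.006)&(abs(X[...,1]+.316)<.06)&(abs(X[...,0]-.52)<.09)&(hsv[...,2]>90)&(hsv[...,1]<60)
l,lab,st,ce=cv2.connectedComponentsWithStats(b.astype(np.uint8))
for k in range(1,l):
    if st[k,4]>30: print(" key",ce[k].round(),st[k,4],X[lab==k].mean(0).round(4),np.ptp(X[lab==k],0).round(4))
E
```

```text
position: [0.6229, -0.0296, 0.1998]
position: [0.582, -0.1024, 0.1999]
position: [0.5431, -0.1752, 0.1999]
position: [0.5039, -0.2479, 0.1997]
clock: 15.98
position: [0.4683, -0.3166, 0.1994]
orientation: [0.783, -0.622, 0.0, -0.0]
wrist_force: [0.3, 1.0, -0.2]
grip_width: 0.0002
grip_force: 0.0
[[-0.974, -0.215, -0.069, 0.485], [-0.225, 0.926, 0.302, -0.394], [-0.001, 0.31, -0.951, 0.342], [0.0, 0.0, 0.0, 1.0]]
 key [161. 163.] 637 [ 0.569  -0.3181  0.0507] [0.0261 0.0255 0.0115]
 key [217. 177.] 271 [ 0.5197 -0.3174  0.0506] [0.0163 0.0174 0.0114]
 key [273. 190.] 1121 [ 0.4705 -0.3171  0.0512] [0.0334 0.0356 0.0113]
```

```bash
python3 -m pendant '[[[1,0.02,0,-0.5,0],[1,0.02,0,-1,0],[1,0.02,0,-1,0]]]'|grep pos; python3 -m pendant '[[[1,0,0,-0.4,0],[1,0,0,-0.8,0],[1,0,0,-0.8,0],[1,0,0,-0.8,0]]]'|grep -E "pos|force"; python3 -m pendant '[[[1,0,0,-0.05,0],[1,0,0,-0.1,0],[1,0,0,-0.15,0],[1,0,0,-0.18,0],[1,0,0,-0.18,0],[1,0,0,-0.18,0]]]'
```

```text
position: [0.4642, -0.3071, 0.1065]
position: [0.471, -0.3136, 0.0553]
wrist_force: [0.9, 0.2, 1.0]
grip_force: 0.0
clock: 17.12
position: [0.4736, -0.3166, 0.0459]
orientation: [0.785, -0.62, 0.004, -0.0]
wrist_force: [-0.8, 3.4, 13.4]
grip_width: 0.0003
grip_force: 6.7
```

```bash
python3 -m pendant '[[[1,0,0,-0.02,0],[1,0,0,-0.02,0],[1,0,0,-0.02,0]]]'|grep -E "pos|wrist"; python3 - <<'E'
from h import *
from plant import robot
for n in("side",):
    c=robot.camera_info(n);i,d=robot.read_camera(n);K,P=c["mtx"],c["pose"];X=cloud(d,K,P)
    X0=cloud(*load("side0.npz")[1:])
    for nm,x in(("L",.4695),("S",.5195),("M",.5685)):
        for XX in(X0,X):
            m=(np.hypot(XX[...,0]-x,XX[...,1]+.316)<.009)&(XX[...,2]<.06);print(nm,m.sum(),np.median(XX[m][:,2]).round(4) if m.any() else None)
E
```

```text
position: [0.4736, -0.3166, 0.0458]
wrist_force: [-3.0, 4.1, 18.9]
L 53 0.0531
L 8 0.0465
S 62 0.052
S 62 0.0512
M 52 0.0528
M 49 0.0533
```

Bottomed: the force climbs with no further travel, and the key is about 6 mm down. Now release it and move to the small key.

```bash
python3 -m pendant '[[[1,0,0,0.2,0],[1,0,0,0.45,0],[1,0,0,0.45,0],[1,0.3,0,0.45,0],[1,0.6,0,0.45,0],[1,0.6,0,0.45,0],[1,0.6,0,0.45,0],[1,0.6,0,0.45,0]]]'
```

```text
clock: 18.08
position: [0.5184, -0.3149, 0.0745]
orientation: [0.785, -0.62, -0.001, 0.0]
wrist_force: [-0.1, -1.6, -0.2]
grip_width: 0.0004
grip_force: 0.0
```

```bash
python3 -m pendant '[[[1,0,-0.02,-0.12,0],[1,0,-0.02,-0.24,0],[1,0,-0.02,-0.3,0],[1,0,-0.02,-0.36,0],[1,0,-0.02,-0.42,0],[1,0,-0.02,-0.44,0],[1,0,-0.02,-0.44,0]]]'|grep -E "pos|wrist"; python3 - <<'E'
from h import *
from plant import robot
c=robot.camera_info("side");i,d=robot.read_camera("side");K,P=c["mtx"],c["pose"];X=cloud(d,K,P)
for nm,x in(("L",.4695),("S",.5195),("M",.5685)):
    m=(np.hypot(X[...,0]-x,X[...,1]+.316)<.009)&(X[...,2]<.06);print(nm,m.sum(),np.median(X[m][:,2]).round(4) if m.any() else None)
E
python3 -m pendant '[[[1,0,0,-0.03,0],[1,0,0,-0.03,0],[1,0,0,-0.03,0]]]'|grep -E "pos|wrist"
```

```text
position: [0.518, -0.3166, 0.0456]
wrist_force: [-9.2, 6.1, 24.9]
L 53 0.053
S 1 0.043
M 47 0.0529
position: [0.5181, -0.3166, 0.0455]
wrist_force: [-12.6, 7.8, 31.9]
```

```bash
python3 -m pendant '[[[1,0,0,0.3,0],[1,0,0,0.6,0],[1,0,0,1,0],[1,0,0,1,0],[1,0,0,1,0]]]'; python3 meas.py g; python3 - <<'E'
from h import *
X=cloud(*load("sideg.npz")[1:])
for nm,x in(("L",.4695),("S",.5195),("M",.5685)):
    m=(np.hypot(X[...,0]-x,X[...,1]+.316)<.009)&(X[...,2]<.06);print(nm,m.sum(),np.median(X[m][:,2]).round(4))
a=load("sidef.npz")[0].astype(int);b=load("sideg.npz")[0].astype(int);print("dial/holder diff",abs(a-b)[170:225,270:330].mean(),"jar",abs(a-b)[165:215,232:262].mean())
E
```

```text
clock: 19.38
position: [0.5203, -0.3178, 0.1201]
orientation: [0.785, -0.62, 0.003, -0.0]
wrist_force: [1.6, 0.1, -0.1]
grip_width: -0.0002
grip_force: 0.0
tool press [-0.1876 -0.4445] 0.1201 19.3833
wrist 
side top 95 [-0.0207 -0.024 ] [0.0235 0.0189] | spud 47 [-0.0065 -0.0125] [0.0123 0.0087] | sides 154 [-0.0332 -0.026 ] [0.0228 0.0131] | 
scene top 108 [-0.0029 -0.0195] [0.0297 0.0203] | spud 46 [ 0.0003 -0.01  ] [0.0167 0.0077] | sides 102 [-0.0099 -0.0186] [0.0305 0.0219] | 
L 56 0.0534
S 60 0.0512
M 49 0.053
dial/holder diff 63.12858585858586 jar 19.22822222222222
```

```bash
python3 -c "
from plant import robot
print(robot.sign_off())"
```

```text
the job is handed in; nothing more can be done
None
```

Job handed in at about 19 s, verdict not shown: the holder stands released and square under the ram with its stub to the front, but its plunger is in about 6.6 mm (roughly 2.5 N, inside the judged 0.9–2.8 N) rather than the 4 mm you asked for; the largest then smallest keys were bottomed and came back up, and the middle key was not pressed.

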